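# Hold the covered flask down on the touch mixer

### The job

Mix the reagent in the amber flask: lift the lid off the steel pot by its knob and set it down rim-down on the open bench, then take the flask out of the pot and seat it upright in the mixer's sprung ring. Press it firmly down, without ramming it, until the ring is at or near the bottom of its travel, and finish while still holding the flask down like that; do not let go. Leave the pot and the other things on the bench where they are.

Things in the scene. Friction and masses are not known exactly. Their poses are not given: they have to be found in the camera images.
- pot: Sizes here and below are in mm. Open round steel pot, loose, 0.8 kg, outer diameter 104, height 70, wall 4, floor 5 thick. Origin: centre of its underside on the bench, z up. The bench between pot and mixer is free for the lid.
- lid: Loose aluminium cover, 0.2 kg: hollow bell, diameter 104 mm, flat top 74 above the origin with an upright black knob, diameter 28, 74 to 104 above it. Origin: centre of its lower edge, z up. A 6 high lip (diameter 89) fits into the pot: there the origin is 6 below the pot's rim. The flask is inside: lift 65 straight up before moving sideways. Set down, it stands on the lip, origin at bench height.
- flask: Amber glass flask, about 0.16 kg, loose, 120 mm high: round bulb, diameter 64, centred 26.5 above the origin; neck, diameter 24, from 56 to 106; fixed black stopper, diameter 29, 106 to 120. Origin: centre of its flat bottom (36 across), z up the neck. It stands upright on the pot's floor (5 above the pot's origin), up to 13 off its centre, hidden by the lid at first.
- mixer: Touch mixer, fixed: a white box 150 (its x) by 120 (its y) by 60 mm high with a grey front panel and knob on its -x side and a sprung ring cradle on top. Origin: centre of its underside, z up. The ring is centred 15 mm from the origin along +x.
- cradle_seat (a point): Centre of the top edge of the mixer's sprung ring (black rubber ring on a steel coil, outer diameter 68, inner diameter 52, 9 mm high), 100 mm above the bench when up; moves down with the ring. The flask's bulb sits in the ring: when seated, the flask's origin is about 8 mm below this point, on the same axis.
- cradle (a joint): How far the ring is pressed down, in m: 0 = up, 0.015 = bottom stop. It springs back up. It takes 4.5 N to start it moving and about 13.5 N to hold it at the bottom (600 N/m); the flask's own weight does not move it. Straight down only.
- beaker: Bystander: glass beaker 60 in diameter, 75 mm high. Origin: centre of its underside.
- tube_rack: Bystander: white rack 55 by 125 by 80 mm high with capped tubes. Origin: centre of its underside.
- slide_box: Bystander: grey and black slide box 37 by 96 by 30 mm high. Origin: centre of its underside.

How it is judged:
On the way, in this order (a step that is already met when the one before it is completed fails the run):
1. the lid is held clear above the pot, roughly level (height (world z) of lid above 0.115 m and angle between lid's own z axis and vertical below 0.35 rad and contact force between the fingers and lid above 0.5 N), for 0.1 s.
2. the lid stands rim-down on the bench, let go (height (world z) of lid below 0.006 m and angle between lid's own z axis and vertical below 0.08 rad and contact force between the fingers and lid below 0.1 N and linear speed of lid below 0.02 m/s), for 0.2 s.
3. the flask is held clear above the pot, roughly upright (height (world z) of flask above 0.075 m and angle between flask's own z axis and vertical below 0.5 rad and contact force between the fingers and flask above 0.5 N and contact force between flask and mixer below 0.1 N), for 0.1 s.
At the end, for the whole second after the job is handed in: The gripper still holds the flask (more than 3 N on it), seated in the ring within 6 mm of its axis and within 8 degrees of upright, pressing with more than 7 N, with the ring at least 10.5 of its 15 mm down; the lid stands rim-down on the bench, let go and at rest, and the pot stands upright (all of step 2 and value of joint cradle above 0.0105 m and contact force between flask and mixer above 7 N and contact force between the fingers and flask above 3 N and horizontal distance between flask and cradle_seat below 0.006 m and z of flask in the frame of cradle_seat between -0.013 and -0.003 m and angle between flask's own z axis and vertical below 0.14 rad and angle between pot's own z axis and vertical below 0.1 rad); the arm keeps its last pose, push and grip.
It fails at once if the glass flask is rammed into the mixer (over 45 N) (contact force between flask and mixer above 45 N).
It fails at once if the pot is shifted by more than 40 mm (distance of pot from where it was at the start of the episode above 0.04 m).
It fails at once if a bystander is shifted by more than 30 mm (distance of any of beaker, tube_rack, slide_box from where it was at the start of the episode above 0.03 m).
It also fails if it takes over 64 s, if anything falls off the work surface, if the arm or the gripper's body presses on something with over 40 N, if the wrist force passes 120 N, or if a joint passes its speed limit or range.

### The arm

A 6-joint arm with a two-finger parallel gripper is mounted at the origin on the work surface. World frame = base frame: x ahead of the robot, y to its left, z up, the work surface at z = 0. Lengths are in m, angles in rad, forces in N, time in s.
With the tool pointing down it reaches from about 0.375 to 0.975 m from the base axis. Payload 3.8 kg.
Tool frame: the origin (TCP) lies at the very end of the fingers, on their centre line; the grasp point (between the pads) lies 19 mm behind it; z points along the fingers, y is the line along which they close (so a half turn about z gives the same grasp; the last joint's range is limited). The gripper opens to 85 mm and grips with 20 to 120 N. Pads are 22 mm wide; open, the fingers measure 114 mm over their backs; the gripper's body (76 mm by 85 mm) begins 54 mm behind the grasp point. The pads swing forward as they close: fully open they stand 13 mm farther back than shut.
Start: joints at [-1.18, 0.264, 1.604, -0, 1.274, -0.037], TCP at [0.28, -0.614, 0.231] pointing down, gripper open.
Joint ranges: [-2.63, 2.63], [-0.94, 2.18], [0.31, 2.57], [-1.31, 4.45], [0, 2.66], [-2.55, 2.55]. Speed limits (rad/s): [2.57, 2.57, 3.14, 3.14, 3.14, 3.14].

### API

Orientations are given as a 3x3 rotation matrix whose columns are the frame's x, y, z axes.
In Python, from cell import telemetry, cams, ticket gives the robot as it stands.
- The arm moves only by the tool move_arm, never from a script. Its argument "commands" is a list of rows, each a list of 7 numbers: the shift along the tool's x, y, z in units of 50 mm (1.0 is 50 mm), then the turn, a rotation vector about the tool's x, y, z in units of 8 degrees (1.0 is 8 degrees), then the opening, from -1 (shut) to 1 (fully open). A call has 1 to 10 rows; each row shifts and turns the commanded pose from where the row before left it, along the tool's axes as they then stand; what a row does not reach is not made up. A row lasts 1/10 s, in which the tool goes at most 50 mm and 8.59 degrees, less where a joint would pass 70% of its speed; a pose out of reach is approached as far as the arm can. A call is refused whole if a number of a shift passes 1 or a number of a turn 1, either way. A call with a gripper value outside its range is refused whole. The fingers move at their own pace and stop on an object; "squeeze" is the grip in N (left out, the last holds). Time passes only in rows, so rows that do not move let the fingers close. It gives the time, the measured TCP pose, the force, the opening and the grip force at its end, in the units of the state.
- telemetry.read_state(): the state, without advancing time (a new reading comes with each control period).
- cams.grab_frame(name): name is "side" or "top" or "wrist"; returns a dict with "img" (400x640x3 uint8, red, green, blue), "K" (3x3 intrinsics, pixels), "extrinsics" (4x4, takes a point from world to camera coordinates). Camera axes: x right, y up, looking along -z (the intrinsics and any distortion apply to the point x, -y, -z); pixel columns grow to the right and rows downward; lengths in m; the calibration is good to about 2 mm. A picture is of the moment at which its call begins. There is no depth.
- ticket.hand_in(): hands the job in; it is judged then, once.
The state is a dict: "clock": time; "joints": joint angles; "joint_velocities": joint speeds; "tau": joint torques, N m; "position": TCP position; "orientation": TCP orientation; "contact_force": force on the tool from outside, world axes, zero at the start; "torque": the same for the moment, N m; "opening": finger opening in m; "finger_force": force on a finger pad.
Only numpy, scipy, OpenCV 4.12 (cv2) and the standard library are available. Lean on these libraries where they do the work, as an engineer would, in place of code of your own. Each camera call takes 0.05 s, during which the arm holds its last target. There are 200 camera calls.

## Working session

There is one attempt and no reset: what is moved stays moved. The work goes in short steps, Python scripts to look and compute and a tool call to move; the robot and the scene stay as the last step left them, time stands still between calls to the robot, and variables do not carry over. Pictures are saved under pics/ and viewed, at most 10 in all, crops included, and the job is handed in when it is done.

Besides the shell and the picture viewer there is one more tool, called after "Call:" by a JSON object that holds its "op" and its "data", one argument or row to a line. move_arm: Moves the arm, as the interface text tells. Its arguments: {"type":"object","properties":{"commands":{"type":"array"},"squeeze":{"type":"number"}},"required":["commands"]}

```bash
mkdir -p pics; ls; python3 - <<'E'
from cell import telemetry, cams
import cv2,numpy as np,pickle
s=telemetry.read_state(); print({k:np.round(s[k],3).tolist() for k in s})
for n in("side","top","wrist"):
    f=cams.grab_frame(n); pickle.dump(f,open(n+'.pkl','wb')); print(n,f.keys(),np.round(f['K'],1).tolist(),np.round(f['extrinsics'],3).tolist())
    cv2.imwrite(f'pics/{n}0.png',f['img'][:,:,::-1])
E
```

```text
pics
{'clock': 0.0, 'joints': [-1.18, 0.265, 1.605, 0.0, 1.274, -0.037], 'joint_velocities': [-0.0, 0.0, 0.001, -0.001, 0.001, -0.001], 'tau': [0.001, -51.511, -36.731, -0.0, 0.013, -0.0], 'position': [0.28, -0.613, 0.23], 'orientation': [[0.91, 0.415, -0.001], [0.415, -0.91, 0.002], [0.0, -0.002, -1.0]], 'contact_force': [0.097, 0.152, 0.173], 'torque': [0.02, 0.009, 0.006], 'finger_force': 0.0, 'opening': 0.085}
side dict_keys(['img', 'K', 'extrinsics']) [[390.0, 0.0, 315.1], [0.0, 390.0, 205.6], [0.0, 0.0, 1.0]] [[-0.842, -0.539, -0.02, 0.491], [0.321, -0.531, 0.785, -0.263], [-0.434, 0.654, 0.62, -0.718], [0.0, 0.0, 0.0, 1.0]]
top dict_keys(['img', 'K', 'extrinsics']) [[377.7, 0.0, 320.7], [0.0, 377.7, 199.0], [0.0, 0.0, 1.0]] [[-0.16, -0.987, 0.006, 0.076], [0.96, -0.155, 0.232, -0.587], [-0.228, 0.043, 0.973, -0.756], [0.0, 0.0, 0.0, 1.0]]
wrist dict_keys(['img', 'K', 'extrinsics']) [[276.3, 0.0, 317.1], [0.0, 276.3, 202.5], [0.0, 0.0, 1.0]] [[0.415, -0.91, -0.004, -0.675], [0.871, 0.398, -0.289, 0.037], [0.265, 0.117, 0.957, -0.38], [0.0, 0.0, 0.0, 1.0]]
```

View pics/top0.png

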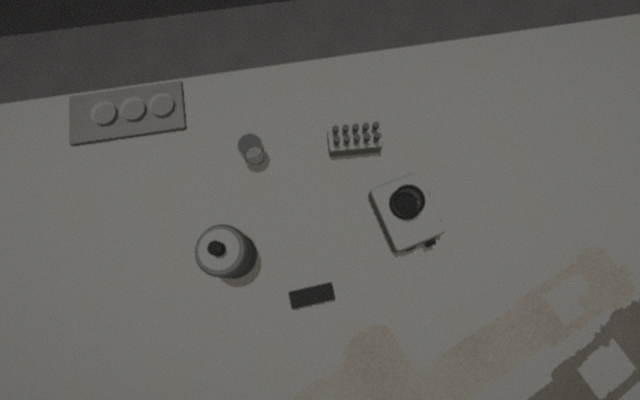

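View pics/side0.png

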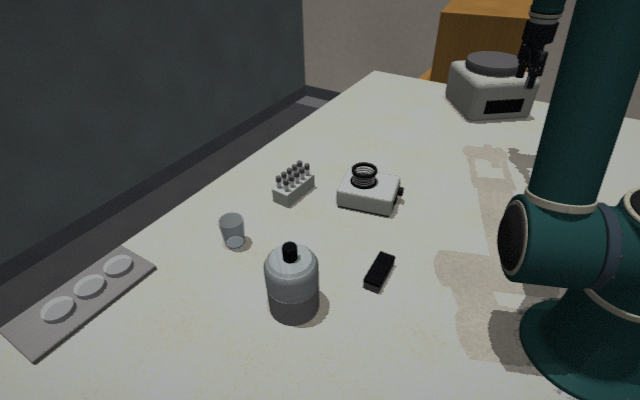

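The top view shows the knob at about (216,248), the ring at (407,202), the mixer box around it, the beaker at (252,150), the rack at (355,140) and the slide box at (312,295). In the side view the knob is at (290,253) and the ring at (364,170).

```bash
cat > h.py <<'E'
import numpy as np,cv2
def ray(f,uv):
    E=f['extrinsics'];R=E[:3,:3];t=E[:3,3];K=f['K']
    d=np.linalg.inv(K)@np.array([uv[0],uv[1],1.]);d=R.T@(d*[1,-1,-1]);return -R.T@t,d
def onz(f,uv,z):
    c,d=ray(f,uv);return c+d*(z-c[2])/d[2]
def tri(fs,uvs):
    A=np.zeros((3,3));b=np.zeros(3)
    for f,u in zip(fs,uvs):
        c,d=ray(f,u);d/=np.linalg.norm(d);P=np.eye(3)-np.outer(d,d);A+=P;b+=P@c
    return np.linalg.solve(A,b)
def proj(f,p):
    q=f['extrinsics'][:3,:3]@p+f['extrinsics'][:3,3];q=f['K']@(q*[1,-1,-1]);return q[:2]/q[2]
def dark(f,box,th):
    x0,y0,x1,y1=box;m=(f['img'][y0:y1,x0:x1].max(2)<th).astype(np.uint8)
    n,l,s,c=cv2.connectedComponentsWithStats(m);i=1+np.argmax(s[1:,4]);return c[i]+[x0,y0],s[i]+[x0,y0,0,0,0]
E
python3 - <<'E'
from h import *
import pickle
t,s=[pickle.load(open(n+'.pkl','rb')) for n in('top','side')]
kt=dark(t,(200,235,235,262),60);ks=dark(s,(275,235,305,265),50);print(kt,ks)
print('knob tri',tri([t,s],[kt[0],ks[0]]),'z153',onz(t,kt[0],.153),onz(s,ks[0],.153))
rt=dark(t,(380,178,430,228),60);print(rt)
print('ring',tri([t,s],[(407,202),(364,170)]),onz(t,(407,202),.0955),onz(t,rt[0],.0955),onz(s,(364,170),.0955))
for n,u,z in(('beaker',(254,156),.075),('slide',(312,295),.03),('rack',(355,138),.08)):print(n,onz(t,u,z))
big=lambda f,b,n:cv2.imwrite(n,cv2.resize(cv2.convertScaleAbs(f['img'][b[1]:b[3],b[0]:b[2],::-1],alpha=1.6),None,fx=5,fy=5,interpolation=cv2.INTER_CUBIC))
a=cv2.resize(t['img'][160:260,360:460],(400,400),interpolation=2);b=cv2.resize(t['img'][200:300,180:280],(400,400),interpolation=2)
c=cv2.resize(s['img'][140:220,330:410],(400,200*2),interpolation=2)
d=cv2.resize(s['img'][235:335,245:345],(400,400),interpolation=2)
im=np.hstack([a,b])[:,:,::-1];cv2.imwrite('pics/c1.png',cv2.resize(cv2.convertScaleAbs(im,alpha=1.7),(800,400)))
E
```

```text
(array([216.36057692, 248.46634615]), array([208, 241,  18,  16, 208])) (array([289.39615385, 252.20769231]), array([282, 242,  16,  21, 260]))
knob tri [0.50921398 0.19609085 0.15084959] z153 [0.50868515 0.19544399 0.153     ] [0.50809491 0.19782367 0.153     ]
(array([406.68157034, 201.96946565]), array([390, 185,  35,  35, 917]))
ring [ 0.55119967 -0.19526762  0.09726657] [ 0.55038974 -0.1961917   0.0955    ] [ 0.55056137 -0.19554139  0.0955    ] [ 0.55352874 -0.19739615  0.0955    ]
beaker [0.71116715 0.11237631 0.075     ]
slide [0.3938257  0.03233672 0.03      ]
rack [ 0.71584285 -0.1165399   0.08      ]
```

View pics/c1.png

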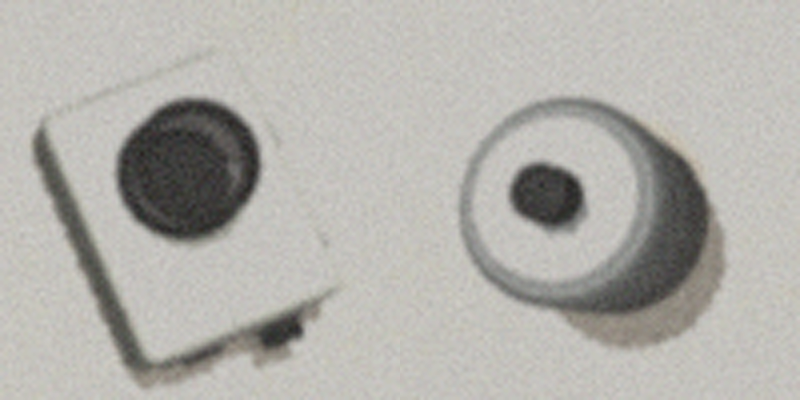

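The crop confirms the ring centre at (406.8,202) and the knob at (216.4,248.5). Triangulated heights of 0.151 (expected 0.153) and 0.097 (expected 0.0955) check out. I'll keep the tool yaw and move to the knob.

Call:
{"op": "move_arm", "data": {
  "commands": [
    [0.544,-0.641,0,0,0,0,1],
    [0.544,-0.641,0,0,0,0,1],
    [0.544,-0.641,0,0,0,0,1],
    [0.544,-0.641,0,0,0,0,1],
    [0.544,-0.641,0,0,0,0,1],
    [0.544,-0.641,0,0,0,0,1],
    [0.544,-0.641,0,0,0,0,1],
    [0.544,-0.641,0,0,0,0,1],
    [0.544,-0.641,0,0,0,0,1],
    [0.544,-0.641,0,0,0,0,1]
  ]
}}

```text
clock: 1.15
position: [0.3945, -0.208, 0.2312]
orientation: [[0.91, 0.414, 0.0], [0.414, -0.91, 0.0], [0.0, 0.0, -1.0]]
contact_force: [0.3, -0.8, -0.0]
opening: 0.0853
finger_force: 0.0
```

```bash
cat > st.py <<'E'
from cell import telemetry
import numpy as np,sys
s=telemetry.read_state();p=np.array(s['position']);R=np.array(s['orientation'])
print('t',s['clock'],'p',p.round(4),'R',R.round(3).tolist(),'q',np.round(s['joints'],2),'F',np.round(s['contact_force'],2),'op',s['opening'],'ff',s['finger_force'])
if len(sys.argv)>3:
    d=np.array(list(map(float,sys.argv[1:4])))-p;print('units',(R.T@d/.05).round(3))
E
python3 st.py .509 .196 .23
python3 - <<'E'
from h import *
from cell import cams
import pickle
f=cams.grab_frame('wrist');pickle.dump(f,open('w1.pkl','wb'));cv2.imwrite('pics/w1.png',f['img'][:,:,::-1])
print(proj(f,np.array([.551,-.196,.0955])),proj(f,np.array([.509,.196,.153])))
E
```

```text
t 1.15 p [ 0.3945 -0.208   0.2312] R [[0.91, 0.414, 0.0], [0.414, -0.91, 0.0], [0.0, 0.0, -1.0]] q [-0.54 -0.18  2.07  0.    1.26  0.6 ] F [ 0.31 -0.8  -0.03] op 0.08532934656740643 ff 0.0
units [ 5.433 -6.404  0.024]
[377.00126202  33.39759813] [-257.47773059 -248.79565932]
```

View pics/w1.png

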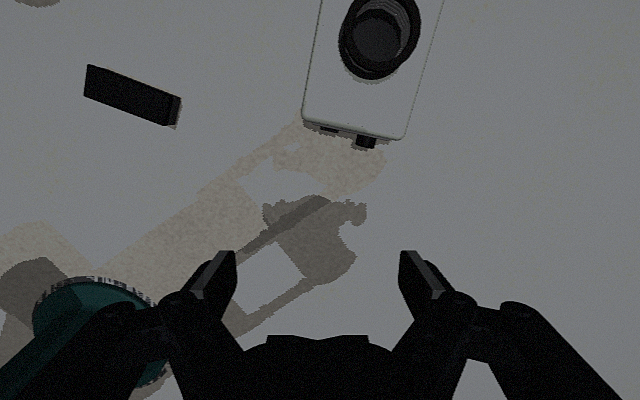

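The wrist view shows the ring around (379,37), against a predicted (377,33), so the estimates agree. The slide box is at (130,95). I'll continue and stop 50 mm short of the knob along tool x so I can check it.

Call:
{"op": "move_arm", "data": {
  "commands": [
    [0.44,-0.64,0,0,0,0,1],
    [0.44,-0.64,0,0,0,0,1],
    [0.44,-0.64,0,0,0,0,1],
    [0.44,-0.64,0,0,0,0,1],
    [0.44,-0.64,0,0,0,0,1],
    [0.44,-0.64,0,0,0,0,1],
    [0.44,-0.64,0,0,0,0,1],
    [0.44,-0.64,0,0,0,0,1],
    [0.44,-0.64,0,0,0,0,1],
    [0.44,-0.64,0,0,0,0,1]
  ]
}}

```text
clock: 2.2
position: [0.4619, 0.1742, 0.2311]
orientation: [[0.91, 0.415, -0.0], [0.415, -0.91, -0.0], [-0.0, 0.0, -1.0]]
contact_force: [-0.3, -0.0, -0.3]
opening: 0.0856
finger_force: 0.0
```

Call:
{"op": "move_arm", "data": {
  "commands": [
    [0,0,0,0,0,0,1],
    [0,0,0,0,0,0,1]
  ]
}}

```text
clock: 2.4
position: [0.4617, 0.1731, 0.2308]
orientation: [[0.909, 0.417, -0.001], [0.417, -0.909, -0.001], [-0.001, 0.0, -1.0]]
contact_force: [0.6, -1.2, 0.1]
opening: 0.0854
finger_force: 0.0
```

```bash

python3 - <<'E'
from h import *
from cell import cams
import pickle
f=cams.grab_frame('wrist');pickle.dump(f,open('w2.pkl','wb'))
u=proj(f,np.array([.509,.196,.168]));print('pred',u)
x,y=u.astype(int)
k=dark(f,(x-35,y-35,x+35,y+30),45);print(k, onz(f,k[0],.160))
cv2.imwrite('pics/w2.png',f['img'][:,:,::-1])
E
python3 st.py .509 .196 .142
```

```text
pred [314.20572559 150.49869033]
(array([313.46265938, 147.81238616]), array([ 296,  129,   36,   39, 1098])) [0.50976741 0.1970688  0.16      ]
t 2.45 p [0.4616 0.1723 0.2309] R [[0.91, 0.416, -0.001], [0.416, -0.91, -0.001], [-0.001, 0.0, -1.0]] q [ 0.31 -0.08  1.98 -0.    1.24  1.45] F [ 0.39 -1.36 -0.5 ] op 0.08525052940715701 ff 0.0
units [ 1.061 -0.038  1.776]
```

View pics/w2.png

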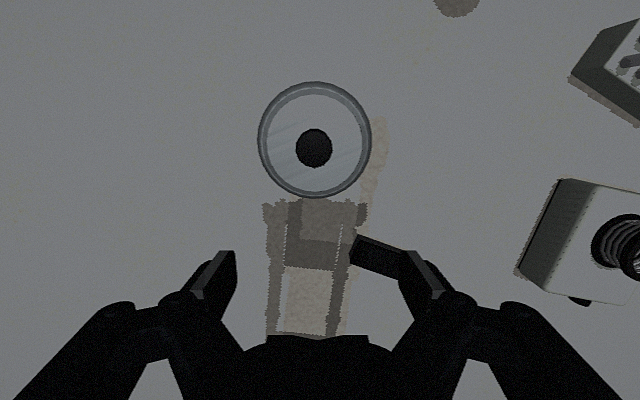

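The wrist view shows the knob at (313.5,148), which puts it at (0.5096,0.197), and both fingers clear. I'll move over it, descend and close.

Call:
{"op": "move_arm", "data": {
  "commands": [
    [0.36,-0.02,0,0,0,0,1],
    [0.36,-0.02,0,0,0,0,1],
    [0.36,-0.01,0,0,0,0,1],
    [0,0,0.36,0,0,0,1],
    [0,0,0.36,0,0,0,1],
    [0,0,0.36,0,0,0,1],
    [0,0,0.36,0,0,0,1],
    [0,0,0.33,0,0,0,1],
    [0,0,0,0,0,0,1]
  ]
}}

```text
clock: 3.35
position: [0.5079, 0.1949, 0.14]
orientation: [[0.911, 0.413, -0.006], [0.413, -0.911, -0.002], [-0.006, -0.0, -1.0]]
contact_force: [0.3, -0.1, -0.9]
opening: 0.0859
finger_force: 0.0
```

Call:
{"op": "move_arm", "data": {
  "commands": [
    [0,0,0,0,0,0,-0.2],
    [0,0,0,0,0,0,-1],
    [0,0,0,0,0,0,-1],
    [0,0,0,0,0,0,-1],
    [0,0,0,0,0,0,-1],
    [0,0,0,0,0,0,-1],
    [0,0,0,0,0,0,-1]
  ],
  "squeeze": 40
}}

```text
clock: 4.05
position: [0.5106, 0.1979, 0.1439]
orientation: [[0.91, 0.415, 0.001], [0.415, -0.91, 0.001], [0.002, -0.0, -1.0]]
contact_force: [-1.1, 1.4, 5.7]
opening: 0.0266
finger_force: 39.7
```

Call:
{"op": "move_arm", "data": {
  "commands": [
    [0,0,-0.15,0,0,0,-1],
    [0,0,-0.25,0,0,0,-1],
    [0,0,-0.25,0,0,0,-1],
    [0,0,-0.25,0,0,0,-1],
    [0,0,-0.25,0,0,0,-1],
    [0,0,-0.25,0,0,0,-1],
    [0,0,-0.2,0,0,0,-1],
    [0,0,0,0,0,0,-1],
    [0,0,0,0,0,0,-1],
    [0,0,0,0,0,0,-1]
  ]
}}

```text
clock: 5.05
position: [0.5095, 0.1972, 0.222]
orientation: [[0.91, 0.415, -0.001], [0.415, -0.91, -0.0], [-0.001, -0.0, -1.0]]
contact_force: [0.1, -0.2, -1.5]
opening: 0.0269
finger_force: 39.6
```

```bash
python3 st.py .545 .03 .222;python3 - <<'E'
from h import *
from cell import cams
import pickle
o=[]
for n in('top','side'):
    f=cams.grab_frame(n);pickle.dump(f,open(n+'1.pkl','wb'))
    c=proj(f,np.array([.51,.14,.1])).astype(int);y=max(0,c[1]-100);x=max(0,c[0]-100)
    o.append(cv2.resize(f['img'][y:y+200,x:x+200],(400,400)));print(n,x,y)
cv2.imwrite('pics/l1.png',cv2.convertScaleAbs(np.hstack(o)[:,:,::-1],alpha=1.5))
E
```

```text
t 5.05 p [0.5095 0.1972 0.222 ] R [[0.91, 0.415, -0.001], [0.415, -0.91, -0.0], [-0.001, -0.0, -1.0]] q [0.32 0.03 1.89 0.   1.23 1.47] F [ 0.14 -0.22 -1.47] op 0.026943764776309522 ff 39.638033509254456
units [-0.742  3.337 -0.   ]
top 150 146
side 206 153
```

View pics/l1.png

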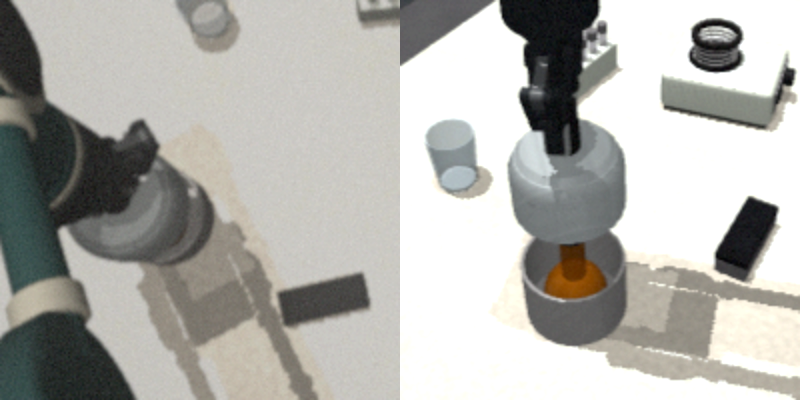

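The side view shows the lid level and clear of the pot, with the flask standing in the pot. I'll move to the free bench spot at (0.545,0.03) and lower it.

Call:
{"op": "move_arm", "data": {
  "commands": [
    [-0.05,0.2,0,0,0,0,-1],
    [-0.08,0.37,0,0,0,0,-1],
    [-0.1,0.45,0,0,0,0,-1],
    [-0.1,0.45,0,0,0,0,-1],
    [-0.1,0.45,0,0,0,0,-1],
    [-0.1,0.45,0,0,0,0,-1],
    [-0.1,0.45,0,0,0,0,-1],
    [-0.08,0.36,0,0,0,0,-1],
    [-0.03,0.16,0,0,0,0,-1],
    [0,0,0,0,0,0,-1]
  ]
}}

```text
clock: 6.15
position: [0.5457, 0.0289, 0.2225]
orientation: [[0.911, 0.413, -0.0], [0.413, -0.911, -0.0], [-0.0, -0.0, -1.0]]
contact_force: [0.1, -0.2, -1.2]
opening: 0.0268
finger_force: 39.7
```

Call:
{"op": "move_arm", "data": {
  "commands": [
    [0,0,0.2,0,0,0,-1],
    [0,0,0.4,0,0,0,-1],
    [0,0,0.4,0,0,0,-1],
    [0,0,0.4,0,0,0,-1],
    [0,0,0.4,0,0,0,-1],
    [0,0,0.4,0,0,0,-1],
    [0,0,0.3,0,0,0,-1],
    [0,0,0.2,0,0,0,-1],
    [0,0,0,0,0,0,-1],
    [0,0,0,0,0,0,-1]
  ]
}}

```text
clock: 7.15
position: [0.546, 0.0303, 0.0881]
orientation: [[0.91, 0.415, 0.0], [0.415, -0.91, 0.0], [0.0, 0.0, -1.0]]
contact_force: [0.3, 0.1, -2.0]
opening: 0.0264
finger_force: 39.7
```

Call:
{"op": "move_arm", "data": {
  "commands": [
    [0,0,0.05,0,0,0,-1],
    [0,0,0.05,0,0,0,-1],
    [0,0,0,0,0,0,-1],
    [0,0,0,0,0,0,-1]
  ]
}}

```text
clock: 7.55
position: [0.5458, 0.0301, 0.0831]
orientation: [[0.91, 0.415, 0.0], [0.415, -0.91, 0.0], [0.0, 0.0, -1.0]]
contact_force: [-0.1, -0.8, -2.1]
opening: 0.0266
finger_force: 39.7
```

Call:
{"op": "move_arm", "data": {
  "commands": [
    [0,0,0.03,0,0,0,-1],
    [0,0,0.03,0,0,0,-1],
    [0,0,0,0,0,0,-1],
    [0,0,0,0,0,0,-1]
  ]
}}

```text
clock: 7.95
position: [0.5458, 0.0302, 0.08]
orientation: [[0.91, 0.415, 0.0], [0.415, -0.91, 0.0], [0.0, 0.0, -1.0]]
contact_force: [-0.8, 0.8, -0.6]
opening: 0.0269
finger_force: 39.8
```

Call:
{"op": "move_arm", "data": {
  "commands": [
    [0,0,0.03,0,0,0,-1],
    [0,0,0,0,0,0,-1],
    [0,0,0,0,0,0,-1]
  ]
}}

```text
clock: 8.25
position: [0.546, 0.0303, 0.0799]
orientation: [[0.91, 0.415, 0.001], [0.415, -0.91, 0.0], [0.001, -0.0, -1.0]]
contact_force: [-4.6, 1.3, 8.9]
opening: 0.0269
finger_force: 40.7
```

Contact with the bench: +8.9 N with no further descent. Releasing and backing off upward.

Call:
{"op": "move_arm", "data": {
  "commands": [
    [0,0,-0.02,0,0,0,-0.2],
    [0,0,0,0,0,0,0.3],
    [0,0,0,0,0,0,0.6],
    [0,0,0,0,0,0,1],
    [0,0,0,0,0,0,1],
    [0,0,0,0,0,0,1],
    [0,0,0,0,0,0,1],
    [0,0,0,0,0,0,1]
  ]
}}

```text
clock: 9.05
position: [0.5457, 0.0301, 0.0792]
orientation: [[0.91, 0.415, -0.0], [0.415, -0.91, -0.0], [-0.0, -0.0, -1.0]]
contact_force: [-0.4, 0.2, 0.2]
opening: 0.0852
finger_force: 0.0
```

Call:
{"op": "move_arm", "data": {
  "commands": [
    [0,0,-0.3,0,0,0,1],
    [0,0,-0.5,0,0,0,1],
    [0,0,-0.5,0,0,0,1],
    [0,0,-0.5,0,0,0,1],
    [0,0,-0.5,0,0,0,1],
    [0,0,-0.5,0,0,0,1],
    [0,0,-0.2,0,0,0,1],
    [0,0,0,0,0,0,1]
  ]
}}

```text
clock: 9.85
position: [0.5471, 0.0301, 0.2321]
orientation: [[0.91, 0.415, 0.005], [0.415, -0.91, 0.0], [0.005, 0.002, -1.0]]
contact_force: [0.1, 0.1, -0.6]
opening: 0.0855
finger_force: 0.0
```

```bash
python3 st.py .4535 .171 .23
```

```text
t 9.85 p [0.5471 0.0301 0.2321] R [[0.91, 0.415, 0.005], [0.415, -0.91, 0.0], [0.005, 0.002, -1.0]] q [0.01 0.02 1.88 0.   1.24 1.15] F [ 0.06  0.09 -0.57] op 0.08552515785305499 ff 0.0
units [-0.535 -3.341  0.033]
```

Call:
{"op": "move_arm", "data": {
  "commands": [
    [-0.07,-0.42,0,0,0,0,1],
    [-0.07,-0.42,0,0,0,0,1],
    [-0.07,-0.42,0,0,0,0,1],
    [-0.07,-0.42,0,0,0,0,1],
    [-0.07,-0.42,0,0,0,0,1],
    [-0.07,-0.42,0,0,0,0,1],
    [-0.07,-0.42,0,0,0,0,1],
    [-0.05,-0.4,0,0,0,0,0.5],
    [0,0,0,0,0,0,0.3],
    [0,0,0,0,0,0,0.3]
  ]
}}

```text
clock: 10.85
position: [0.4512, 0.1706, 0.2281]
orientation: [[0.909, 0.416, -0.002], [0.416, -0.909, -0.001], [-0.002, 0.0, -1.0]]
contact_force: [1.0, -0.2, -0.7]
opening: 0.0559
finger_force: 0.0
```

```bash
python3 st.py .509 .196 .13;python3 - <<'E'
from h import *
from cell import cams
import pickle
f=cams.grab_frame('wrist');pickle.dump(f,open('w3.pkl','wb'))
u=proj(f,np.array([.5095,.1965,.125]));print('pred centre',u)
x,y=u.astype(int);k=dark(f,(x-40,y-40,x+40,y+40),40);print(k,onz(f,k[0],.122))
im=f['img'].copy();cv2.circle(im,tuple(np.round(k[0]).astype(int)),2,(0,255,0),1)
cv2.imwrite('pics/w3.png',cv2.convertScaleAbs(im[:,:,::-1],alpha=1.5))
E
```

```text
t 10.85 p [0.4512 0.1706 0.2281] R [[0.909, 0.416, -0.002], [0.416, -0.909, -0.001], [-0.002, 0.0, -1.0]] q [ 0.31 -0.1   2.   -0.    1.24  1.45] F [ 1.02 -0.16 -0.66] op 0.05587202785787229 ff 0.0
units [1.267 0.02  1.959]
pred centre [316.87072822 132.06705828]
(array([308.0911215 , 133.45911215]), array([292, 117,  33,  34, 856])) [0.50511541 0.20292321 0.122     ]
```

View pics/w3.png

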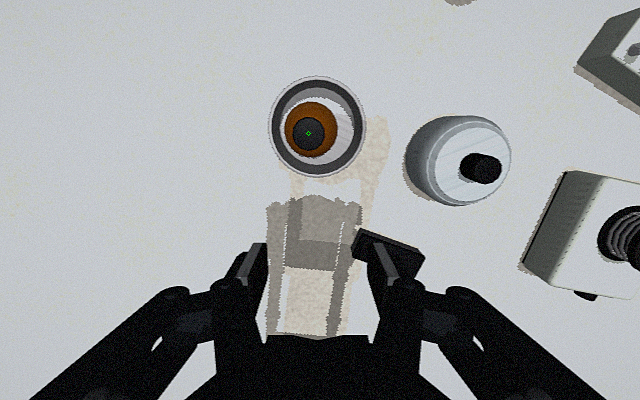

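The wrist view shows the stopper at (308,133), which puts it at (0.505,0.203), about 7.5 mm off the pot centre. The lid stands upright on the bench at (460,160). I'll approach over the flask with a narrower opening.

Call:
{"op": "move_arm", "data": {
  "commands": [
    [0.31,-0.03,0,0,0,0,0.1],
    [0.31,-0.04,0,0,0,0,0.1],
    [0.31,-0.04,0,0,0,0,0.1],
    [0.32,-0.03,0,0,0,0,0.1],
    [0,0,0.3,0,0,0,0.1],
    [0,0,0.3,0,0,0,0.1],
    [0,0,0.3,0,0,0,0.1],
    [0,0,0.3,0,0,0,0.1],
    [0,0,0,0,0,0,0.1],
    [0,0,0,0,0,0,0.1]
  ]
}}

```text
clock: 11.9
position: [0.505, 0.2028, 0.1685]
orientation: [[0.91, 0.415, -0.002], [0.415, -0.91, -0.001], [-0.002, -0.0, -1.0]]
contact_force: [0.5, -0.3, -0.2]
opening: 0.0468
finger_force: 0.0
```

```bash
python3 st.py .505 .203 .071
```

```text
t 11.9 p [0.505  0.2028 0.1685] R [[0.91, 0.415, -0.002], [0.415, -0.91, -0.001], [-0.002, -0.0, -1.0]] q [ 0.34  0.07  1.95 -0.    1.12  1.48] F [ 0.52 -0.29 -0.16] op 0.046782930124212314 ff 0.0
units [ 0.004 -0.003  1.949]
```

Call:
{"op": "move_arm", "data": {
  "commands": [
    [0,0,0.25,0,0,0,0.1],
    [0,0,0.25,0,0,0,0.1],
    [0,0,0.25,0,0,0,0.1],
    [0,0,0.25,0,0,0,0.1],
    [0,0,0.25,0,0,0,0.1],
    [0,0,0.25,0,0,0,0.1],
    [0,0,0.25,0,0,0,0.1],
    [0,0,0.2,0,0,0,0.1],
    [0,0,0,0,0,0,0.1],
    [0,0,0,0,0,0,0.1]
  ]
}}

```text
clock: 12.9
position: [0.5057, 0.2032, 0.0715]
orientation: [[0.91, 0.415, -0.0], [0.415, -0.91, -0.0], [-0.0, -0.0, -1.0]]
contact_force: [0.7, -0.2, -0.1]
opening: 0.0471
finger_force: 0.0
```

Call:
{"op": "move_arm", "data": {
  "commands": [
    [0,0,0,0,0,0,-0.2],
    [0,0,0,0,0,0,-0.4],
    [0,0,0,0,0,0,-1],
    [0,0,0,0,0,0,-1],
    [0,0,0,0,0,0,-1],
    [0,0,0,0,0,0,-1],
    [0,0,0,0,0,0,-1]
  ],
  "squeeze": 60
}}

```text
clock: 13.6
position: [0.5065, 0.2036, 0.0727]
orientation: [[0.91, 0.415, 0.001], [0.415, -0.91, 0.001], [0.002, -0.0, -1.0]]
contact_force: [-0.7, 2.3, 5.5]
opening: 0.0239
finger_force: 54.5
```

Gripped on the neck (opening 23.9 mm). Lifting 125 mm.

Call:
{"op": "move_arm", "data": {
  "commands": [
    [0,0,-0.1,0,0,0,-1],
    [0,0,-0.25,0,0,0,-1],
    [0,0,-0.3,0,0,0,-1],
    [0,0,-0.3,0,0,0,-1],
    [0,0,-0.35,0,0,0,-1],
    [0,0,-0.35,0,0,0,-1],
    [0,0,-0.35,0,0,0,-1],
    [0,0,-0.3,0,0,0,-1],
    [0,0,-0.2,0,0,0,-1],
    [0,0,0,0,0,0,-1]
  ]
}}

```text
clock: 14.6
position: [0.5071, 0.2036, 0.1992]
orientation: [[0.91, 0.415, 0.004], [0.415, -0.91, 0.001], [0.004, 0.0, -1.0]]
contact_force: [0.9, 0.2, -0.8]
opening: 0.024
finger_force: 55.0
```

```bash
python3 st.py .551 -.196 .197;python3 - <<'E'
from h import *
import pickle
fs=[pickle.load(open(n,'rb')) for n in('top.pkl','side.pkl','w1.pkl')]
b=[(375,170,440,235),(340,150,390,195),(325,0,435,85)]
# side ring: ellipse of top ring by dark mask
for f,bb,th in zip(fs,b,(55,45,40)):
    x0,y0,x1,y1=bb;m=(f['img'][y0:y1,x0:x1].max(2)<th).astype(np.uint8)
    c=max(cv2.findContours(m,cv2.RETR_EXTERNAL,cv2.CHAIN_APPROX_NONE)[0],key=cv2.contourArea)
    h=c.reshape(-1,2)+[x0,y0];print(h.min(0),h.max(0),cv2.fitEllipse(h.astype(np.float32)))
# predicted outer circle of ring top at z=.1 and z=.0955 extents
for p in((.551,-.196),(.5505,-.1955),(.553,-.196)):
    for f in fs:
        P=[proj(f,np.array([p[0]+.034*np.cos(a),p[1]+.034*np.sin(a),z])) for a in np.arange(0,6.28,.05) for z in(.1,.091)]
        print(p,np.min(P,0).round(1),np.max(P,0).round(1))
E
```

```text
t 14.6 p [0.5071 0.2036 0.1992] R [[0.91, 0.415, 0.004], [0.415, -0.91, 0.001], [0.004, 0.0, -1.0]] q [ 0.34  0.04  1.92 -0.    1.18  1.48] F [ 0.92  0.21 -0.83] op 0.023956679629477753 ff 55.00859398394823
units [-2.516  7.635  0.038]
[390 185] [424 219] ((406.81756591796875, 201.8378143310547), (31.778606414794922, 34.830936431884766), 46.5622444152832)
[352 163] [376 179] ((363.818603515625, 170.97412109375), (16.34140396118164, 23.796703338623047), 91.64228820800781)
[338   0] [420  79] ((375.677490234375, 37.37646484375), (68.7967758178711, 87.80569458007812), 42.447757720947266)
(0.551, -0.196) [390.3 185.6] [423.5 218. ]
(0.551, -0.196) [351.6 162.2] [377.8 179.3]
(0.551, -0.196) [338.3 -14.4] [417.4  76. ]
(0.5505, -0.1955) [390.2 185.9] [423.4 218.3]
(0.5505, -0.1955) [351.7 162.3] [377.9 179.4]
(0.5505, -0.1955) [337.5 -14. ] [416.6  76.2]
(0.553, -0.196) [390.2 184.7] [423.3 217.1]
(0.553, -0.196) [350.9 162. ] [377.1 179. ]
(0.553, -0.196) [339.2 -17. ] [418.5  73.8]
```

Image extents fit a ring centre of (0.551,-0.196) in all three cameras to about 1–2 mm. I'll carry the flask over; its bottom is at 0.13, above the lid's knob top at 0.104.

Call:
{"op": "move_arm", "data": {
  "commands": [
    [-0.1,0.3,0,0,0,0,-1],
    [-0.18,0.55,0,0,0,0,-1],
    [-0.25,0.75,0,0,0,0,-1],
    [-0.25,0.75,0,0,0,0,-1],
    [-0.25,0.75,0,0,0,0,-1],
    [-0.25,0.75,0,0,0,0,-1],
    [-0.25,0.75,0,0,0,0,-1],
    [-0.25,0.75,0,0,0,0,-1],
    [-0.25,0.75,0,0,0,0,-1],
    [-0.2,0.6,0,0,0,0,-1]
  ]
}}

```text
clock: 15.6
position: [0.5419, -0.1507, 0.1953]
orientation: [[0.91, 0.414, -0.003], [0.414, -0.91, 0.0], [-0.002, -0.001, -1.0]]
contact_force: [1.1, 0.0, -0.8]
opening: 0.0242
finger_force: 55.1
```

Call:
{"op": "move_arm", "data": {
  "commands": [
    [-0.17,0.5,0,0,0,0,-1],
    [-0.09,0.28,0,0,0,0,-1],
    [-0.02,0.14,0,0,0,0,-1],
    [0,0,0,0,0,0,-1],
    [0,0,0,0,0,0,-1]
  ]
}}

```text
clock: 16.1
position: [0.5494, -0.1946, 0.1964]
orientation: [[0.91, 0.415, -0.001], [0.415, -0.91, 0.001], [-0.0, -0.001, -1.0]]
contact_force: [-0.4, 0.1, -1.2]
opening: 0.0239
finger_force: 55.1
```

```bash
python3 st.py .551 -.1963 .160;python3 - <<'E'
from h import *
from cell import cams
import pickle
o=[]
for n in('top','side','wrist'):
    f=cams.grab_frame(n);pickle.dump(f,open(n+'2.pkl','wb'))
    if n=='wrist':o.append(cv2.resize(f['img'][150:350,220:420],(400,400)))
    if n=='side':
        o.append(cv2.resize(f['img'][90:210,305:425],(400,400)))
        print([proj(f,np.array([.551,-.1963,z])) for z in(.1,.13,.16)])
cv2.imwrite('pics/m1.png',cv2.convertScaleAbs(np.hstack(o)[:,:,::-1],alpha=1.4))
E
```

```text
t 16.1 p [ 0.5494 -0.1946  0.1964] R [[0.91, 0.415, -0.001], [0.415, -0.91, 0.001], [-0.0, -0.001, -1.0]] q [-0.38  0.12  1.84  0.    1.18  0.76] F [-0.36  0.14 -1.23] op 0.023858014739037942 ff 55.076588317751884
units [0.016 0.045 0.727]
[array([364.77120952, 169.02487094]), array([365.4521064 , 159.21089906]), array([366.1586735 , 149.02693477])]
```

View pics/m1.png

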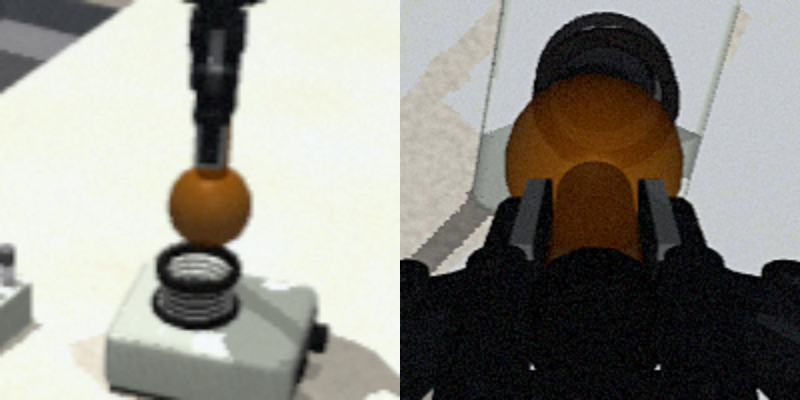

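The side crop shows the bulb above the ring, slightly right of its axis (about 367.7 against 366 expected). The wrist crop shows the bulb between the pads. I'll quantify the offset.

```bash
python3 - <<'E'
from h import *
import pickle
s,w,t=[pickle.load(open(n+'2.pkl','rb')) for n in('side','wrist','top')]
def amb(f):
    i=f['img'].astype(int);m=((i[:,:,0]>1.6*i[:,:,2])&(i[:,:,0]-i[:,:,2]>15)).astype(np.uint8)
    m=cv2.morphologyEx(m,cv2.MORPH_OPEN,np.ones((3,3)));return m
for n,f in(('side',s),('wrist',w),('top',t)):
    m=amb(f);k,l,st,c=cv2.connectedComponentsWithStats(m)
    o=[(st[i].tolist(),c[i].round(1)) for i in range(1,k) if st[i][4]>40];print(n,o)
m=amb(s)[90:210,305:425]
for r in range(0,120,2):
    x=np.where(m[r])[0]
    if len(x)>3:print(r+90,x.min()+305,x.max()+305,end=' | ')
print()
m=amb(w)
for r in range(180,260,4):
    x=np.where(m[r,200:440])[0]
    if len(x)>3:print(r,x.min()+200,x.max()+200,end=' | ')
p=np.array([.5494,-.1946,0])
for z in(.145,.155,.165):
  for f,n in((s,'s'),(w,'w')):
    P=[];q=p+[0,0,z];cc=-f['extrinsics'][:3,:3].T@f['extrinsics'][:3,3];v=(cc-q)/np.linalg.norm(cc-q)
    e1=np.cross(v,[0,0,1]);e1/=np.linalg.norm(e1);e2=np.cross(v,e1)
    for a in np.arange(0,6.28,.05):P.append(proj(f,q+.032*(np.cos(a)*e1+np.sin(a)*e2)))
    print('\npred if on TCP axis',z,n,np.min(P,0).round(1),np.max(P,0).round(1),end='')
# ring in wrist & side
print();
for z in(.1,):
  for f,n in((s,'s'),(w,'w')):
    P=[proj(f,np.array([.551+.034*np.cos(a),-.1963+.034*np.sin(a),zz])) for a in np.arange(0,6.28,.05) for zz in(.1,.091)];print('ring',n,np.min(P,0).round(1),np.max(P,0).round(1))
E
```

```text
side [([420, 0, 115, 83, 5436], array([478.7,  31.1])), ([523, 62, 8, 9, 58], array([526.5,  65.6])), ([561, 90, 57, 56, 2375], array([587.7, 118.2])), ([356, 140, 24, 24, 464], array([367.5, 151.3]))]
wrist [([273, 187, 88, 93, 5505], array([316.6, 229. ]))]
top [([408, 194, 24, 17, 243], array([420.7, 202.7]))]
140 363 373 | 142 360 376 | 144 358 377 | 146 357 378 | 148 356 379 | 150 356 379 | 152 356 379 | 154 356 379 | 156 357 378 | 158 358 377 | 160 360 375 | 162 362 372 | 
188 308 325 | 192 296 338 | 196 290 343 | 200 286 348 | 204 282 351 | 208 279 354 | 212 277 356 | 216 276 358 | 220 274 359 | 224 273 360 | 228 273 360 | 232 273 360 | 236 273 360 | 240 273 359 | 244 275 359 | 248 276 357 | 252 296 338 | 256 296 338 | 
pred if on TCP axis 0.145 s [353.5 141.9] [378.8 167.2]
pred if on TCP axis 0.145 w [273.3 181.2] [358.6 266.8]
pred if on TCP axis 0.155 s [353.6 138.4] [379.1 163.9]
pred if on TCP axis 0.155 w [271.2 184.3] [360.6 274.2]
pred if on TCP axis 0.165 s [353.8 134.8] [379.4 160.5]
pred if on TCP axis 0.165 w [268.8 187.7] [362.8 282.4]
ring s [351.6 162.1] [377.9 179.2]
ring w [281.2 165.7] [356.3 239.2]
```

```bash
python3 - <<'E'
from h import *
import pickle
s,w,t=[pickle.load(open(n+'2.pkl','rb')) for n in('side','wrist','top')]
b=cv2.GaussianBlur(w['img'],(3,3),0).max(2)
def runs(r):
    x=np.where(b[r,265:375]<60)[0]+265
    return [] if len(x)==0 else [(int(g[0]),int(g[-1])) for g in np.split(x,np.where(np.diff(x)>1)[0]+1) if len(g)>1]
for r in range(150,212,4):print(r,runs(r),end=' ; ')
print()
for z in(.1,.0955,.091,.06):
    for R in (.034,):
        P=np.array([proj(w,np.array([.551+R*np.cos(a),-.1963+R*np.sin(a),z])) for a in np.arange(0,6.28,.03)]);print(z,P.min(0).round(1),P.max(0).round(1))
i=w['img'][150:250,260:380];cv2.imwrite('pics/m2.png',cv2.resize(cv2.convertScaleAbs(i[:,:,::-1],alpha=2.2),(720,600),interpolation=2))
E
```

```text
150 [] ; 154 [] ; 158 [(311, 332)] ; 162 [(303, 341)] ; 166 [(298, 346)] ; 170 [(295, 349)] ; 174 [(292, 352)] ; 178 [(290, 354)] ; 182 [(289, 355)] ; 186 [(288, 356)] ; 190 [(287, 357)] ; 194 [(287, 358)] ; 198 [(286, 358)] ; 202 [(284, 358)] ; 206 [(281, 296), (301, 309), (326, 327), (330, 358)] ; 210 [(278, 283), (287, 296), (343, 356)] ; 
0.1 [281.2 167.4] [356.4 239.2]
0.0955 [281.8 166.5] [355.7 237.3]
0.091 [282.4 165.7] [355.1 235.4]
0.06 [286.  160.7] [351.2 223.8]
```

View pics/m2.png

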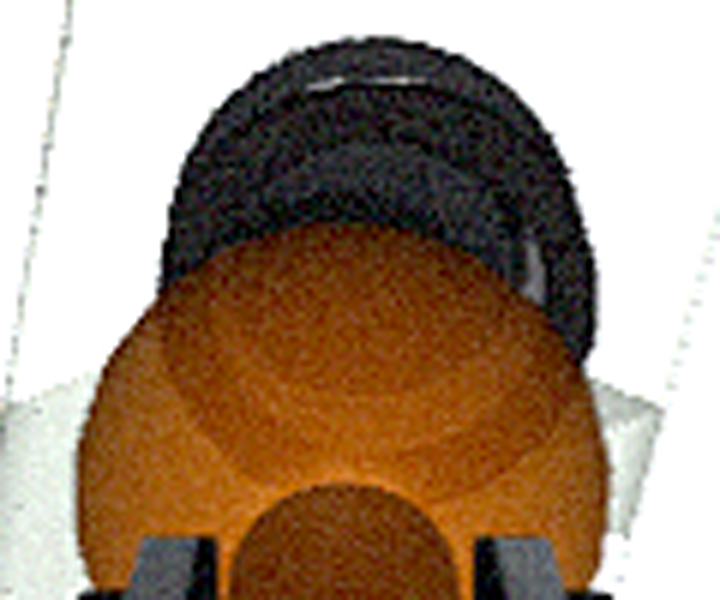

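The wrist crop shows the ring centred at column about 322 and the bulb at about 317, so the ring lies a few mm along +tool x and +tool y from the flask axis. I'll correct, come down to just above the ring, and remeasure where the parallax is small.

Call:
{"op": "move_arm", "data": {
  "commands": [
    [0.09,0.06,0,0,0,0,-1],
    [0,0,0.15,0,0,0,-1],
    [0,0,0.2,0,0,0,-1],
    [0,0,0.15,0,0,0,-1],
    [0,0,0,0,0,0,-1],
    [0,0,0,0,0,0,-1]
  ]
}}

```text
clock: 16.85
position: [0.5545, -0.1963, 0.171]
orientation: [[0.91, 0.415, -0.001], [0.415, -0.91, 0.001], [-0.001, -0.001, -1.0]]
contact_force: [0.9, -0.0, -1.4]
opening: 0.0237
finger_force: 55.1
```

```bash
python3 st.py .551 -.1963 .160;python3 - <<'E'
from h import *
from cell import cams
import pickle
s=cams.grab_frame('side');w=cams.grab_frame('wrist')
def amb(f):
    i=f['img'].astype(int);m=((i[:,:,0]>1.6*i[:,:,2])&(i[:,:,0]-i[:,:,2]>15)).astype(np.uint8)
    return cv2.morphologyEx(m,cv2.MORPH_OPEN,np.ones((3,3)))
m=amb(s);b=s['img'].max(2)
for r in range(140,182,2):
    x=np.where(m[r,335:400])[0]+335;y=np.where(b[r,335:395]<60)[0]+335
    print(r,(x.min(),x.max()) if len(x)>3 else '',(y.min(),y.max()) if len(y) else '',end='|')
print()
m=amb(w);b=cv2.GaussianBlur(w['img'],(3,3),0).max(2)
for r in range(150,250,5):
    x=np.where(m[r,230:410])[0]+230;y=np.where(b[r,265:375]<60)[0]+265
    print(r,(x.min(),x.max()) if len(x)>3 else '',(y.min(),y.max()) if len(y) else '',end='|')
p=telemetry=None
i=s['img'][130:190,325:405]; j=w['img'][130:270,240:400]
cv2.imwrite('pics/m3.png',cv2.convertScaleAbs(np.hstack([cv2.resize(i,(400,300),interpolation=2),cv2.resize(j,(343,300),interpolation=2)])[:,:,::-1],alpha=1.6))
E
```

```text
t 16.85 p [ 0.5545 -0.1963  0.171 ] R [[0.91, 0.415, -0.001], [0.415, -0.91, 0.001], [-0.001, -0.001, -1.0]] q [-0.38  0.15  1.86 -0.    1.14  0.76] F [ 0.88 -0.01 -1.4 ] op 0.023669699871707858 ff 55.0926748663187
units [-0.064 -0.029  0.22 ]
140  (np.int64(362), np.int64(370))|142  (np.int64(362), np.int64(370))|144  (np.int64(362), np.int64(370))|146  (np.int64(362), np.int64(370))|148  (np.int64(363), np.int64(368))|150 (np.int64(358), np.int64(373)) |152 (np.int64(356), np.int64(375)) |154 (np.int64(355), np.int64(376)) |156 (np.int64(354), np.int64(376)) |158 (np.int64(354), np.int64(377)) |160 (np.int64(354), np.int64(377)) |162 (np.int64(355), np.int64(376)) (np.int64(355), np.int64(355))|164 (np.int64(355), np.int64(376)) (np.int64(355), np.int64(375))|166 (np.int64(356), np.int64(375)) (np.int64(353), np.int64(375))|168 (np.int64(358), np.int64(373)) (np.int64(352), np.int64(375))|170 (np.int64(361), np.int64(370)) (np.int64(352), np.int64(376))|172  (np.int64(353), np.int64(376))|174  (np.int64(353), np.int64(375))|176  (np.int64(354), np.int64(374))|178  (np.int64(351), n
[... 341 characters left out ...]
64(342)) (np.int64(281), np.int64(354))|200 (np.int64(285), np.int64(348)) (np.int64(280), np.int64(356))|205 (np.int64(281), np.int64(352)) (np.int64(279), np.int64(357))|210 (np.int64(278), np.int64(355)) (np.int64(278), np.int64(358))|215 (np.int64(276), np.int64(357)) (np.int64(277), np.int64(357))|220 (np.int64(274), np.int64(359)) (np.int64(275), np.int64(359))|225 (np.int64(273), np.int64(360)) (np.int64(273), np.int64(360))|230 (np.int64(273), np.int64(360)) (np.int64(273), np.int64(360))|235 (np.int64(273), np.int64(360)) (np.int64(273), np.int64(359))|240 (np.int64(273), np.int64(359)) (np.int64(274), np.int64(359))|245 (np.int64(275), np.int64(358)) (np.int64(275), np.int64(353))|
```

View pics/m3.png

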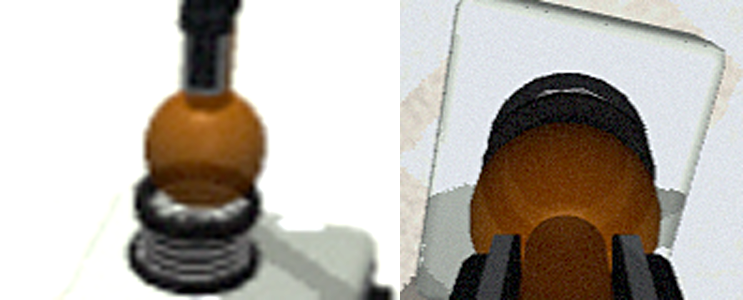

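In the side crop the bulb is at 365.5 against about 364.9 for the ring axis; in the wrist crop it is 316.6 against 318. The remaining error is about 1–1.5 mm, so I'll apply a small correction and lower slowly while watching the force.

Call:
{"op": "move_arm", "data": {
  "commands": [
    [0.03,0.02,0,0,0,0,-1],
    [0,0,0.06,0,0,0,-1],
    [0,0,0.06,0,0,0,-1],
    [0,0,0.06,0,0,0,-1],
    [0,0,0.04,0,0,0,-1],
    [0,0,0,0,0,0,-1],
    [0,0,0,0,0,0,-1]
  ],
  "squeeze": 90
}}

```text
clock: 17.65
position: [0.5567, -0.1967, 0.1607]
orientation: [[0.91, 0.415, -0.0], [0.415, -0.91, 0.0], [-0.0, -0.0, -1.0]]
contact_force: [-0.0, 0.8, -0.4]
opening: 0.0235
finger_force: 80.5
```

Call:
{"op": "move_arm", "data": {
  "commands": [
    [0,0,0.04,0,0,0,-1],
    [0,0,0.04,0,0,0,-1],
    [0,0,0,0,0,0,-1],
    [0,0,0,0,0,0,-1]
  ]
}}

```text
clock: 18.05
position: [0.557, -0.1968, 0.1574]
orientation: [[0.91, 0.415, 0.001], [0.415, -0.91, -0.0], [0.0, 0.0, -1.0]]
contact_force: [-1.9, 0.5, 3.2]
opening: 0.0235
finger_force: 80.7
```

Contact is about 4.6 N net of the flask's weight, as expected at the start of spring travel. Continuing down.

Call:
{"op": "move_arm", "data": {
  "commands": [
    [0,0,0.03,0,0,0,-1],
    [0,0,0.03,0,0,0,-1],
    [0,0,0.03,0,0,0,-1],
    [0,0,0.03,0,0,0,-1],
    [0,0,0,0,0,0,-1],
    [0,0,0,0,0,0,-1]
  ]
}}

```text
clock: 18.65
position: [0.5571, -0.1968, 0.1515]
orientation: [[0.91, 0.415, 0.001], [0.415, -0.91, -0.0], [0.001, 0.0, -1.0]]
contact_force: [-2.5, 0.5, 6.8]
opening: 0.0238
finger_force: 80.8
```

Call:
{"op": "move_arm", "data": {
  "commands": [
    [0,0,0.03,0,0,0,-1],
    [0,0,0.03,0,0,0,-1],
    [0,0,0,0,0,0,-1],
    [0,0,0,0,0,0,-1]
  ]
}}

```text
clock: 19.05
position: [0.5571, -0.1968, 0.1488]
orientation: [[0.91, 0.415, 0.001], [0.415, -0.91, -0.0], [0.001, 0.001, -1.0]]
contact_force: [-3.6, 0.6, 8.2]
opening: 0.023
finger_force: 80.9
```

Call:
{"op": "move_arm", "data": {
  "commands": [
    [-0.02,0,0.03,0,0,0,-1],
    [0,0,0.03,0,0,0,-1],
    [0,0,0.02,0,0,0,-1],
    [0,0,0,0,0,0,-1],
    [0,0,0,0,0,0,-1]
  ]
}}

```text
clock: 19.55
position: [0.5569, -0.1969, 0.1456]
orientation: [[0.91, 0.415, 0.002], [0.415, -0.91, 0.0], [0.002, 0.001, -1.0]]
contact_force: [-2.3, 2.3, 10.1]
opening: 0.0235
finger_force: 81.2
```

Call:
{"op": "move_arm", "data": {
  "commands": [
    [0,0,0.02,0,0,0,-1],
    [0,0,0.02,0,0,0,-1],
    [0,0,0.01,0,0,0,-1],
    [0,0,0,0,0,0,-1],
    [0,0,0,0,0,0,-1],
    [0,0,0,0,0,0,-1]
  ]
}}

```text
clock: 20.15
position: [0.5569, -0.1969, 0.1435]
orientation: [[0.91, 0.415, 0.003], [0.415, -0.91, 0.0], [0.002, 0.001, -1.0]]
contact_force: [-4.4, 3.8, 12.9]
opening: 0.0234
finger_force: 81.5
```

```bash
python3 st.py; python3 - <<'E'
from h import *
from cell import cams
s=cams.grab_frame('side');i=s['img'].astype(int)
m=((i[:,:,0]>1.6*i[:,:,2])&(i[:,:,0]-i[:,:,2]>15));b=s['img'].max(2)
for r in range(146,186,2):
    x=np.where(m[r,335:400])[0]+335;y=np.where(b[r,335:395]<60)[0]+335
    print(r,(int(x.min()),int(x.max())) if len(x)>3 else '',(int(y.min()),int(y.max())) if len(y) else '',end='|')
f=cams.grab_frame('side')
print([proj(f,np.array([.551,-.1963,z])).round(1) for z in(.1,.087,.104)])
E
```

```text
t 20.15 p [ 0.5569 -0.1969  0.1435] R [[0.91, 0.415, 0.003], [0.415, -0.91, 0.0], [0.002, 0.001, -1.0]] q [-0.38  0.17  1.88  0.    1.08  0.76] F [-4.39  3.79 12.88] op 0.0233848546532818 ff 81.4669905602932
146  (361, 369)|148  (361, 369)|150  (361, 368)|152  (361, 368)|154  (361, 368)|156  (360, 368)|158 (358, 371) (367, 367)|160 (356, 373) |162 (354, 374) |164 (353, 375) |166 (353, 375) |168 (353, 375) |170 (353, 375) (353, 374)|172 (353, 374) (352, 375)|174 (354, 374) (352, 375)|176 (356, 372) (352, 376)|178 (360, 370) (351, 375)|180  (351, 376)|182  (351, 376)|184  (352, 375)|[array([364.8, 169. ]), array([364.5, 173.2]), array([364.9, 167.7])]
```

The net press is about 14 N, so the ring is at or near the bottom. The bulb is centred on the ring (columns 364.0 and 363.7) and the tool is upright. Handing in.

```bash
python3 -c "
from cell import ticket
print(ticket.hand_in())"
```

```text
the job is handed in; nothing more can be done
None
```

I handed in the job at about 20 s: the lid stands rim-down on the bench and let go, and the gripper is still holding the flask down in the mixer ring. I put the press at about 14 N, from the wrist force plus the flask's weight, so the ring should be at or near the bottom of its travel. The hand-in reported no verdict.

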